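# Put away the cedar plugs and screw the tin shut

### The job

Move every cedar plug from the steel tray into the orange tin, leaving the rubber heel pad in the tray, then close the tin: set its lid level on the neck with the lugs resting on the thread ridges, turn it back anticlockwise until it drops into the thread start, and screw it clockwise until it is fully down and tight. Leave the other things on the ledge where they are.

Things in the scene. Friction and masses are not known exactly. Their poses are not given: they have to be found in the camera images.
- tin: orange plastic tin, stuck fast to the ledge. Origin at the centre of its underside, z up. Body 134 mm across up to a shoulder at z = 68 mm; above it a threaded neck, 102 mm across, tapering to 96 mm in its top 7 mm, rim at z = 97 mm. Mouth 91 mm wide, inner floor at z = 5 mm. Angles named for it are anticlockwise seen from above, from its x axis; its thread repeats every 90 degrees
- tin_mouth (a point): centre of the tin's mouth, at rim height, 97 mm above the ledge; axes as the tin's
- tin_ridge (a point): middle of the flat top of one of the tin's four thread ridges, z = 90 mm, 54 mm from the axis, at 30 degrees. Ridges (out to 57 mm radius) span 3 to 57 degrees and so on every 90; the lid's lugs can rest on them. A stop rib, 6 degrees wide, z 69 to 91.5 mm, stands at 0 degrees, the ridge's clockwise end, and blocks a lug on the ridge from going on clockwise
- tin_start (a point): one of the tin's four thread starts: floor of the open gap between a ridge and the next stop rib, over 57 to 87 degrees and so on every 90; this point at 72 degrees, z = 79 mm, 54 mm from the axis. A black tick on the shoulder marks each gap. From here a channel runs clockwise below the ridge, descending 5 mm, to the stop rib at its end
- lid: grey plastic screw lid, loose, right way up on the ledge at the start, about 0.15 kg. Origin on its axis at the skirt's bottom edge, z up. 126 mm across; skirt 24 mm high, disc to z = 29 mm, grip bar on top along the lid's x axis. Origin's height above the tin's: 89 mm with lugs on the ridge tops, 78 mm dropped into the thread starts, 73 mm fully down (disc on the rim). The thread turns freely
- lid_bar (a point): centre of the lid's grip bar: 76 mm long (x), 20 mm wide (y), 24 mm high (z 29 to 53 mm of the lid), on the lid's axis, 41 mm above the lid's origin; axes as the lid's
- lid_lug (a point): underside of one of four lugs inside the lid's skirt, on the lid's x axis, 57 mm out, 1 mm above the skirt's edge; the others every 90 degrees; 10 mm wide, 5 high, a white tick on the disc over each; quarter turns are equivalent. Lid anticlockwise of the tin by 9 to 51 degrees (modulo 90): lugs on the ridges; by 63 to 81: over the gaps, it drops; screwed clockwise it ends at about 9
- tray: stainless steel tray, fixed, 178 (x) x 172 (y) x 14 mm high; origin at the centre of its underside. Six pockets, 38 (x) x 66 (y) mm, 9 mm deep (floor at z = 5 mm), at x = -57, 0, 57 mm and y = -41, 41 mm
- heel_pad_mid (a point): centre of a black rubber heel pad, 54 x 28 x 10 mm, lying in one of the tray's pockets; it stays in the tray
- plug0_mid (a point): centre of a cedar plug: wooden block with two dark bands, 60 mm long (its x), 22 wide (y), 22 high (z), 30 g, lying in a tray pocket along the pocket's length, standing 13 mm above the tray's top; three to five plugs are present, the rest absent (None)
- plug1_mid (a point): centre of a cedar plug: wooden block with two dark bands, 60 mm long (its x), 22 wide (y), 22 high (z), 30 g, lying in a tray pocket along the pocket's length, standing 13 mm above the tray's top; three to five plugs are present, the rest absent (None)
- plug2_mid (a point): centre of a cedar plug: wooden block with two dark bands, 60 mm long (its x), 22 wide (y), 22 high (z), 30 g, lying in a tray pocket along the pocket's length, standing 13 mm above the tray's top; three to five plugs are present, the rest absent (None)
- plug3_mid (a point): centre of a cedar plug: wooden block with two dark bands, 60 mm long (its x), 22 wide (y), 22 high (z), 30 g, lying in a tray pocket along the pocket's length, standing 13 mm above the tray's top; three to five plugs are present, the rest absent (None)
- plug4_mid (a point): centre of a cedar plug: wooden block with two dark bands, 60 mm long (its x), 22 wide (y), 22 high (z), 30 g, lying in a tray pocket along the pocket's length, standing 13 mm above the tray's top; three to five plugs are present, the rest absent (None)
- polish_black: flat dark round polish tin, 72 mm across, 22 high, bystander; origin at the centre of its underside
- polish_tan: flat brass-coloured round polish tin, 72 mm across, 22 high, bystander; origin at the centre of its underside
- brush: shoe brush, 150 x 50 x 36 mm, bystander; origin at the centre of its underside
- shoehorn: blue plastic shoehorn, about 180 mm long, 6 thick, bystander lying flat; origin at the centre of its underside
- spray_can: aluminium spray can, 52 mm across, 160 tall, upright bystander at the left side; origin at the centre of its underside

How it is judged (in metres and radians):
On the way, in this order (a step that is already met when the one before it is completed fails the run):
1. all cedar plugs that are present lie in the tin (horizontal distance between each of plug0_mid, plug1_mid, plug2_mid, plug3_mid, plug4_mid and tin below 0.045 m and z of plug0_mid in the frame of tin between 0.005 and 0.09 m and z of plug1_mid in the frame of tin between 0.005 and 0.09 m and z of plug2_mid in the frame of tin between 0.005 and 0.09 m and z of plug3_mid in the frame of tin between 0.005 and 0.09 m and z of plug4_mid in the frame of tin between 0.005 and 0.09 m), for 0.2 s.
2. the lid sits level on the neck, its lugs on the thread ridges (z of lid in the frame of tin between 0.086 and 0.0915 m and horizontal distance between lid and tin below 0.005 m and angle between lid's own z axis and vertical below 0.06 rad), for 0.2 s.
3. turned back, the lid has dropped level into the thread start (z of lid in the frame of tin between 0.0755 and 0.081 m and horizontal distance between lid and tin below 0.005 m and angle between lid's own z axis and vertical below 0.06 rad), for 0.1 s.
4. the lid is screwed fully down (z of lid in the frame of tin between 0.07 and 0.0743 m and horizontal distance between lid and tin below 0.005 m and angle between lid's own z axis and vertical below 0.06 rad), for 0.2 s.
At the end, for the whole second after the job is handed in: every plug present is inside the tin (centre within 45 mm of its axis and below 90 mm), and the lid is on the neck, within 5 mm of the axis, level within 0.06 rad, screwed down to within 1.3 mm of fully home, at rest (all of step 1 and all of step 4 and linear speed of lid below 0.01 m/s); the robot touches nothing.
It fails at once if the heel pad is taken from its pocket (distance of heel_pad_mid from where it was at the start of the episode above 0.03 m).
It fails at once if a bystander is pushed more than 4 cm away (distance of any of polish_black, polish_tan, brush, shoehorn, spray_can from where it was at the start of the episode above 0.04 m).
It fails at once if the spray can is tipped over (angle between spray_can's own z axis and vertical above 0.5 rad).
Of plug0, plug1, plug2, plug3, plug4 only 3 to 5 are there at a start; the rules pass over those that are not, and their reading is None.
At some moment in a run one of lid, plug0, plug1, plug2, plug3, plug4 may be knocked a few centimetres aside while the robot is not near it.
It also fails if it takes over 208 s, if anything falls off the work surface, if the arm or the gripper's body presses on something with over 40 N, if the wrist force passes 120 N, or if a joint passes its speed limit or range.

### The arm

A 6-joint arm with a two-finger parallel gripper is mounted at the origin on the work surface. World frame = base frame: x ahead of the robot, y to its left, z up, the work surface at z = 0. Lengths are in m, angles in degrees, forces in N, time in s.
With the tool pointing down it reaches from about 0.375 to 0.75 m from the base axis. Payload 9 kg.
Tool frame: the origin (TCP) lies where the fingers leave the gripper's body, on its centre line; the fingertips stand 73 mm ahead of it and the grasp point (between the pads) lies 54 mm ahead of it (robot.tip_reach is the distance from the TCP to the fingertips, in m); z points along the fingers, y is the direction in which the jaws open and shut (so a half turn about z gives the same grasp; the last joint's range is limited). The gripper opens to 85 mm and grips with 20 to 120 N. Pads are 22 mm wide; open, the fingers measure 114 mm over their backs; the gripper's body (76 mm by 85 mm) begins 54 mm behind the grasp point. The pads swing forward as they close: fully open they stand 13 mm farther back than shut.
Start: joints at [-88.333, 5.964, 5.575, 89.605, 0, 77.527], TCP at [0.147, -0.582, 0.304] pointing down, gripper open.
Joint ranges: [-171.21, 171.21], [-48.23, 106.86], [-62.78, 66.21], [-105.2, 120.99], [-86.42, 89.51], [-180, 180]. Speed limits (degrees/s): [127.2, 127.2, 147.25, 180, 180, 180].

### API

Orientations are given as [roll, pitch, yaw] about the fixed x, y, z axes, in that order (R = Rz(yaw) Ry(pitch) Rx(roll)).
In Python, from plant import robot gives the robot as it stands. Calls block until the motion is done:
- robot.move_pose(position, orientation): joint-space move of the TCP to a pose.
- robot.line_to(position, vel=0.15, rotation=None, guard=None): straight line of the TCP; rotation=None keeps the orientation; vel is the mean speed in m/s. With guard (N) it stops when the force on the tool has changed by that much, and returns True; else False.
- robot.goto_joints(angles): joint-space move.
- robot.set_gripper(opening): finger opening in m; the grip force is fixed at half the most; returns when the fingers have stopped.
- robot.pause(seconds).
- robot.ik(position, orientation): joint angles nearest the present ones, or None.
- robot.observe(): the state.
- robot.grab_frame(name): name is "side" or "top"; returns the picture (384x512x3 uint8, blue, green, red); there is no depth.
- robot.get_calibration(name): a dict with "vertical_fov" (degrees; the focal length in pixels is half the picture's height over the tangent of half this angle, whatever the lens; pixels are square), "cx", "cy" (the principal point, pixels), "k1" (the pictures are not rectified: a ray, as slopes to the right and down, at radius r is drawn at 1 + k1 r^2 times it, then the intrinsics apply), "rvec" (rotation vector, rad) and "tvec" (3), from world to camera coordinates, as OpenCV has them. Camera axes: x right, y down, z forward; pixel columns grow to the right and rows downward; lengths in m; the calibration is good to about 2 mm. A picture is of the moment at which its call begins. get_calibration takes no time and is no camera call.
A pose or a line that the arm cannot do raises robot.IKError and nothing moves.
- robot.job_done(): hands the job in, once; it reports no verdict.
The state is a dict: "time": time; "q": joint angles; "qvel": joint speeds; "joint_torque": joint torques, N m; "tool_pos": TCP position; "tcp_rot": TCP orientation; "ft_force": force on the tool from outside, world axes, zero at the start; "torque": the same for the moment, N m; "gripper_width": finger opening in m.
Only numpy, scipy, OpenCV 4.12 (cv2) and the standard library are available. Lean on these libraries where they do the work, as an engineer would, in place of code of your own. Each camera call takes 0.05 s, during which the arm holds its last target.

## Working session

There is one attempt and no reset: what is moved stays moved. The work goes in short steps, each a Python script; the robot and the scene stay as the last script left them, time stands still between calls to the robot, and variables do not carry over. Pictures are saved under pics/ and viewed, and the job is handed in when it is done.

```bash
ls; mkdir -p pics; python3 - <<'E'
from plant import robot
import cv2
for n in("top","side"):
    f=robot.grab_frame(n); cv2.imwrite(f"pics/{n}0.png",f); print(n,robot.get_calibration(n))
print(robot.observe(), robot.tip_reach)
E
```

```text
pics
top {'vertical_fov': 45.566551176336645, 'cx': 254.96759968154393, 'cy': 187.05075405256306, 'k1': -0.033381027179494094, 'rvec': array([ 2.15162952, -2.10095941,  0.17210189]), 'tvec': array([0.08334522, 0.51601993, 1.49195696])}
side {'vertical_fov': 50.40924360993349, 'cx': 253.8619506860541, 'cy': 192.76583711131553, 'k1': -0.0783757038783168, 'rvec': array([ 1.13181395, -2.43071865,  0.96791601]), 'tvec': array([0.41542149, 0.32439058, 0.94205003])}
{'time': 0.1, 'q': array([-8.83328041e+01,  5.99702019e+00,  5.53176652e+00,  8.96058007e+01,
       -1.03031211e-03,  7.75265568e+01]), 'qvel': array([ 0.08237869, -0.0158967 ,  0.13807031, -0.06121322,  0.06761012,
        0.04451317]), 'joint_torque': array([ 7.82427262e-03, -5.58210146e+01,  5.04717243e+01,  1.32464978e-02,
       -1.91123900e-04, -2.30581676e-06]), 'tool_pos': array([ 0.14657875, -0.58159328,  0.30318382]), 'tcp_rot': array([-1.79930400e+02, -1.43408274e-02,  1.41406310e+01]), 'ft_force': array([-0.19040053,  0.12908898, -0.24416308]), 'torque': array([-0.02302883, -0.03528941, -0.00719013]), 'gripper_width': 0.08501890663382386} 0.0726
```

View pics/top0.png

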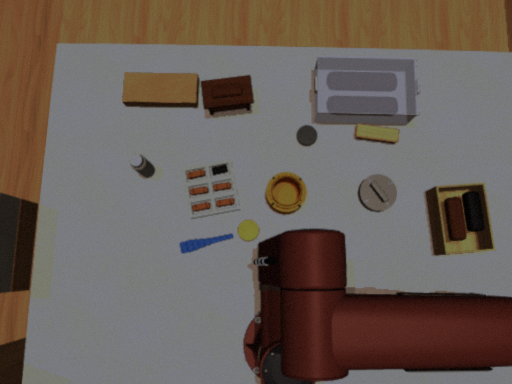

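View pics/side0.png

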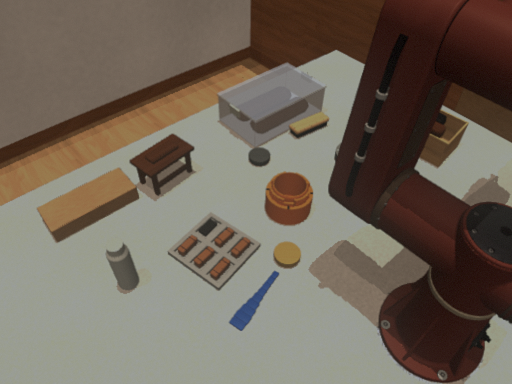

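Top view: a tray with 5 plugs and the black pad at about (220,170), tin (286,193), lid (378,193), polish tins (307,135) and (248,230), spray can (140,163), brush (377,133). I'll write helpers and zoom in.

```bash
cat > h.py <<'E'
import numpy as np, cv2
from plant import robot
def cal(n):
    c=robot.get_calibration(n); f=192/np.tan(np.radians(c['vertical_fov'])/2)
    R=cv2.Rodrigues(np.array(c['rvec']))[0]; t=np.array(c['tvec'])
    return f,c['cx'],c['cy'],c['k1'],R,t
def ray(n,uv):
    f,cx,cy,k,R,t=cal(n)
    d=(np.array(uv,float)-[cx,cy])/f; u=d.copy()
    for _ in range(20): u=d/(1+k*(u@u))
    return -R.T@t, R.T@np.array([u[0],u[1],1])
def onz(n,uv,z):
    o,d=ray(n,uv); return o+d*(z-o[2])/d[2]
def proj(n,p):
    f,cx,cy,k,R,t=cal(n); c=R@np.array(p,float)+t; s=c[:2]/c[2]
    return s*(1+k*(s@s))*f+[cx,cy]
def two(uvt,uvs):
    o1,d1=ray('top',uvt);o2,d2=ray('side',uvs)
    A=np.stack([d1,-d2],1); s=np.linalg.lstsq(A,o2-o1,rcond=None)[0]
    a=o1+d1*s[0];b=o2+d2*s[1]; return (a+b)/2,np.linalg.norm(a-b)
E
python3 - <<'E'
from h import *
t=cv2.imread('pics/top0.png'); s=cv2.imread('pics/side0.png')
cv2.imwrite('pics/c1.png',cv2.resize(t[155:230,170:270],None,fx=8,fy=8,interpolation=cv2.INTER_CUBIC))
cv2.imwrite('pics/c2.png',cv2.resize(t[160:230,260:410],None,fx=5,fy=5,interpolation=cv2.INTER_CUBIC))
cv2.imwrite('pics/c3.png',cv2.resize(s[165:290,160:320],None,fx=4.5,fy=4.5,interpolation=cv2.INTER_CUBIC))
for uv,z in [((220,170),.014),((286,193),.097),((378,193),.05),((307,135),.022),((248,230),.022),((140,163),.16),((377,133),.036)]: print(uv,onz('top',uv,z).round(3))
print(-cal('top')[4].T@cal('top')[5],-cal('side')[4].T@cal('side')[5])
E
```

```text
(220, 170) [0.576 0.218 0.014]
(286, 193) [ 0.488 -0.006  0.097]
(378, 193) [ 0.502 -0.316  0.05 ]
(307, 135) [ 0.706 -0.081  0.022]
(248, 230) [0.371 0.116 0.022]
(140, 163) [0.562 0.458 0.16 ]
(377, 133) [ 0.715 -0.321  0.036]
[0.2506067  0.07591079 1.55903573] [-0.02589746  0.59152621  0.90260102]
```

View pics/c1.png

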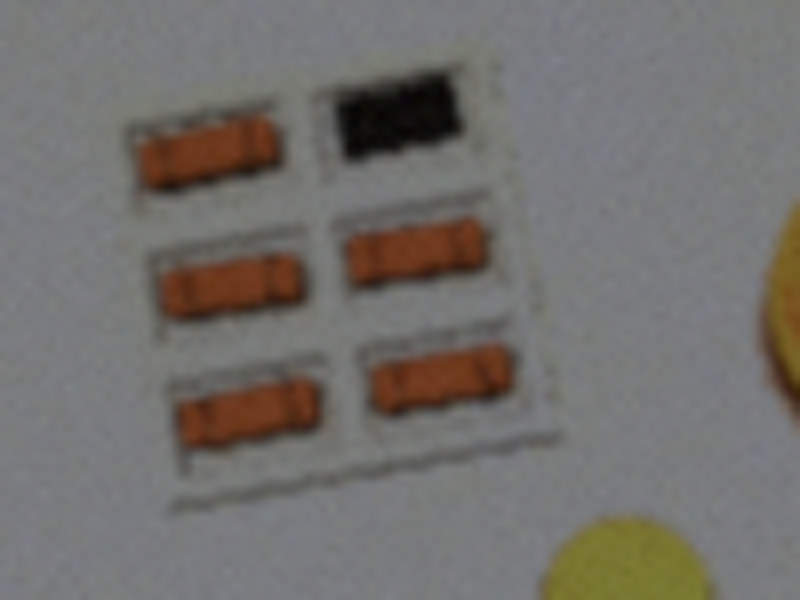

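View pics/c2.png

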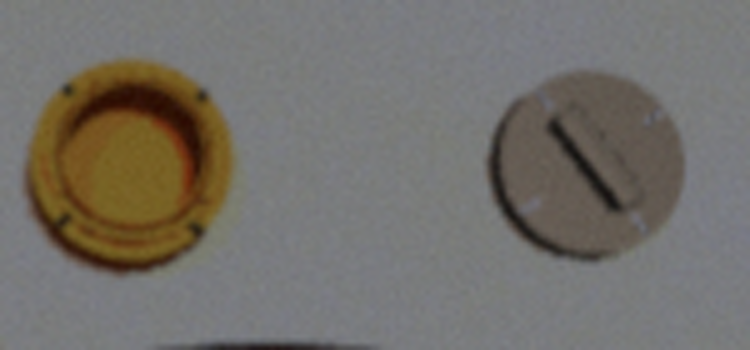

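View pics/c3.png

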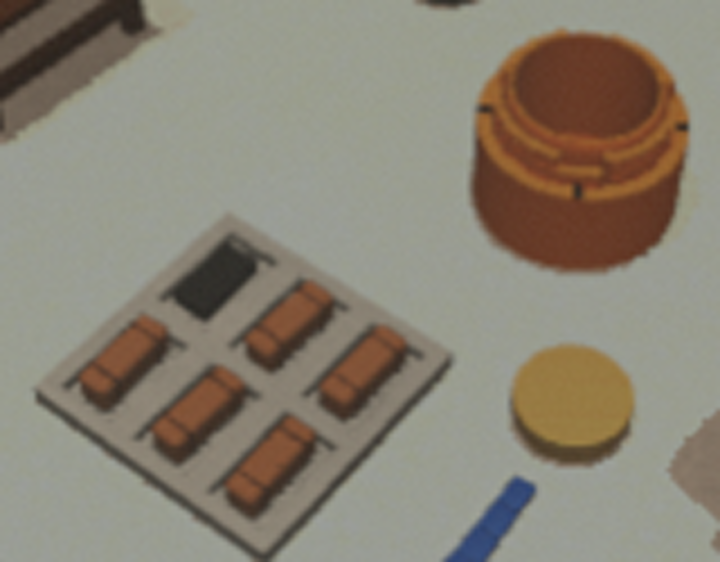

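The tray holds 5 plugs. The pad is in the pocket near crop (400,115), which is top-image px (220,169). The tin has four black ticks, and the lid's bar and white ticks are visible. Next I'll measure plugs, tin and lid by masks.

```bash
cat > see.py <<'E'
from h import *
def blobs(mask,amin,amax):
    n,l,st,ce=cv2.connectedComponentsWithStats(mask.astype(np.uint8))
    return [(ce[i],st[i,4],l==i) for i in range(1,n) if amin<=st[i,4]<=amax]
def plugs_top(t):
    hsv=cv2.cvtColor(t,cv2.COLOR_BGR2HSV)
    return hsv
E
python3 - <<'E'
from h import *
t=cv2.imread('pics/top0.png'); s=cv2.imread('pics/side0.png')
ht=cv2.cvtColor(t,cv2.COLOR_BGR2HSV);hs=cv2.cvtColor(s,cv2.COLOR_BGR2HSV)
for n,h,pts in(("top",ht,[(196,174),(199,190),(286,170),(286,193),(273,178),(300,179),(273,204),(299,206),(268,195),(220,170),(230,210),(378,210),(369,180),(391,184),(366,201),(248,230),(379,190),(200,230)]),("side",hs,[(187,245),(204,257),(290,185),(290,212),(288,207),(268,189),(311,193),(285,250),(207,228),(285,201)])):
    for p in pts: print(n,p,h[p[1],p[0]], (t if n=="top" else s)[p[1],p[0]])
E
```

```text
top (196, 174) [ 10 192 105] [ 26  52 105]
top (199, 190) [ 10 191 108] [ 27  54 108]
top (286, 170) [ 30   4 126] [124 126 126]
top (286, 193) [ 21 177 121] [ 37  97 121]
top (273, 178) [ 20 140  60] [27 49 60]
top (300, 179) [ 18 139  57] [26 45 57]
top (273, 204) [ 19 159  77] [29 60 77]
top (299, 206) [ 17 146  47] [20 35 47]
top (268, 195) [ 18 183 121] [ 34  86 121]
top (220, 170) [12 71 18] [13 15 18]
top (230, 210) [120   7 106] [106 103 103]
top (378, 210) [18 41 75] [63 70 75]
top (369, 180) [130  14 108] [108 102 104]
top (391, 184) [14 34 97] [84 90 97]
top (366, 201) [150   9 109] [109 105 109]
top (248, 230) [ 31 149 123] [ 51 123 121]
top (379, 190) [ 15  50 101] [ 81  91 101]
top (200, 230) [107  14 130] [130 126 123]
side (187, 245) [ 12 145 130] [ 56  85 130]
side (204, 257) [ 11 147 128] [ 54  82 128]
side (290, 185) [  9 162 104] [ 38  58 104]
side (290, 212) [  9 163 102] [ 37  56 102]
side (288, 207) [14 80 54] [37 45 54]
side (268, 189) [ 13 109  68] [39 52 68]
side (311, 193) [ 12 117  61] [33 44 61]
side (285, 250) [ 19 144 151] [ 66 121 151]
side (207, 228) [20 32 48] [42 46 48]
side (285, 201) [ 10 168 123] [ 42  70 123]
```

```bash
cat > see.py <<'E'
from h import *
from scipy.optimize import least_squares
def blobs(mask,amin,amax,roi=None):
    m=mask.astype(np.uint8)
    if roi: z=np.zeros_like(m); a,b,c,d=roi; z[b:d,a:c]=m[b:d,a:c]; m=z
    n,l,st,ce=cv2.connectedComponentsWithStats(m,connectivity=4)
    return [(ce[i],st[i,4],l==i) for i in range(1,n) if amin<=st[i,4]<=amax]
def hsv(f): return cv2.cvtColor(cv2.GaussianBlur(f,(3,3),0),cv2.COLOR_BGR2HSV)
def plugs(n,f,lo=50,hi=400,roi=None):
    h=hsv(f); H,S,V=h[...,0],h[...,1],h[...,2]
    m=(H>=4)&(H<=15)&(S>(130 if n=='top' else 105))&(V>60)
    out=[]
    for c,a,l in blobs(m,lo,hi,roi):
        if a<lo: continue
        pts=np.argwhere(l)[:,::-1]
        z=0.0255 if n=='top' else 0.022
        P=np.array([onz(n,p,z)[:2] for p in pts]); u=P.mean(0)
        w,v=np.linalg.eigh(np.cov((P-u).T)); ang=np.degrees(np.arctan2(v[1,1],v[0,1]))%180
        out.append((u,ang,a,np.sqrt(12*w[::-1]),c))
    return out
E
python3 - <<'E'
from see import *
np.set_printoptions(precision=4,suppress=True)
t=cv2.imread('pics/top0.png'); s=cv2.imread('pics/side0.png')
for n,f in(('top',t),('side',s)):
    for o in plugs(n,f): print(n,o[0],round(o[1],1),o[2],o[3],o[4])
# tin ticks
h=hsv(t); g=cv2.resize(t[165:220,260:315],None,fx=8,fy=8,interpolation=cv2.INTER_CUBIC)
cv2.imwrite('pics/tint.png',g)
g=cv2.resize(s[165:225,260:320],None,fx=8,fy=8,interpolation=cv2.INTER_CUBIC)
cv2.imwrite('pics/tins.png',g)
g=cv2.resize(t[165:220,350:405],None,fx=8,fy=8,interpolation=cv2.INTER_CUBIC)
cv2.imwrite('pics/lidt.png',g)
E
```

```text
top [1.1096 0.7699] 171.6 236 [0.1581 0.0332] [75.8729 24.4831]
top [1.1761 0.195 ] 177.6 54 [0.0944 0.0096] [232.3889   9.8333]
top [1.1664 0.0262] 176.1 77 [0.1077 0.0154] [278.3117  13.0649]
top [ 1.1714 -0.1725] 179.0 76 [0.1241 0.0106] [332.5658  12.9474]
top [ 1.1724 -0.54  ] 178.8 99 [0.1489 0.012 ] [432.5859  15.2121]
top [ 1.1258 -0.6998] 173.3 290 [0.1914 0.0299] [476.631   28.1483]
top [ 1.2102 -0.7587] 0.1 56 [0.0707 0.0135] [490.8214   7.5893]
top [ 1.1573 -0.821 ] 177.6 274 [0.1997 0.022 ] [508.6277  21.292 ]
top [1.0751 0.4082] 162.2 109 [0.0644 0.0302] [172.9633  34.2202]
top [1.0759 0.0388] 153.1 77 [0.0747 0.033 ] [274.4805  35.7143]
top [ 1.076  -0.3278] 157.8 104 [0.0691 0.0368] [375.6154  37.8846]
top [0.5592 0.3004] 104.3 93 [0.0547 0.0201] [195.6237 173.6667]
top [ 0.517 -0.025] 59.4 115 [0.1176 0.0419] [290.4783 187.9478]
top [0.5181 0.21  ] 100.8 84 [0.0549 0.0181] [221.5238 186.0595]
top [0.5013 0.2871] 98.1 86 [0.0553 0.0183] [198.7209 190.3837]
top [0.4637 0.1972] 101.4 86 [0.0557 0.0177] [224.6744 201.9302]
top [ 0.4169 -0.5457] 6.2 82 [0.137  0.0076] [444.5488 220.7683]
top [0.4473 0.2771] 102.6 86 [0.0543 0.0179] [200.9651 206.186 ]
top [0.0034 0.0995] 0.4 269 [0.1389 0.0283] [249.9182 343.9777]Traceback (most recent call last):
  File "<stdin>", line 5, in <module>
  File "see.py", line 17, in plugs
    P=np.array([onz(n,p,z)[:2] for p in pts]); u=P.mean(0)
                ~~~^^^^^^^
  File "h.py", line 13, in onz
    o,d=ray(n,uv); return o+d*(z-o[2])/d[2]
        ~~~^^^^^^
  File "h.py", line 8, in ray
    f,cx,cy,k,R,t=cal(n)
                  ~~~^^^
  File "h.py", line 4, in cal
    c=robot.get_calibration(n); f=192/np.tan(np.radians(c['vertical_fov'])/2)
ValueError: time passes only in moves, steps and waits
```

```bash
python3 - <<'E'
import re
s=open('h.py').read()
a=s.index('def cal'); b=s.index('def ray')
s=s[:a]+'''import functools
@functools.lru_cache(None)
'''+s[a:b]+s[b:]
open('h.py','w').write(s)
E
python3 - <<'E'
from see import *
np.set_printoptions(precision=4,suppress=True)
t=cv2.imread('pics/top0.png'); s=cv2.imread('pics/side0.png')
for n,f,roi in(('top',t,(165,140,255,240)),('side',s,(150,190,255,300))):
    for o in plugs(n,f,roi=roi): print(n,o[0],round(o[1],1),o[2],o[3],o[4])
g=cv2.resize(t[165:220,260:315],None,fx=8,fy=8,interpolation=cv2.INTER_CUBIC)
cv2.imwrite('pics/tint.png',g)
g=cv2.resize(s[165:225,260:320],None,fx=8,fy=8,interpolation=cv2.INTER_CUBIC)
cv2.imwrite('pics/tins.png',g)
g=cv2.resize(t[165:220,350:405],None,fx=8,fy=8,interpolation=cv2.INTER_CUBIC)
cv2.imwrite('pics/lidt.png',g)
E
```

```text
top [0.5592 0.3004] 104.3 93 [0.0547 0.0201] [195.6237 173.6667]
top [0.5181 0.21  ] 100.8 84 [0.0549 0.0181] [221.5238 186.0595]
top [0.5013 0.2871] 98.1 86 [0.0553 0.0183] [198.7209 190.3837]
top [0.4637 0.1972] 101.4 86 [0.0557 0.0177] [224.6744 201.9302]
top [0.4473 0.2771] 102.6 86 [0.0543 0.0179] [200.9651 206.186 ]
side [0.5168 0.2126] 102.3 159 [0.059  0.0236] [223.4969 236.1258]
side [0.5575 0.3031] 104.4 153 [0.0581 0.022 ] [186.8497 244.1046]
side [0.4623 0.2001] 103.7 171 [0.0602 0.0236] [239.9298 246.5263]
side [0.5003 0.2905] 101.0 172 [0.0581 0.0233] [203.4535 255.5349]
side [0.446  0.2802] 104.7 181 [0.0589 0.0226] [219.4475 267.2099]
```

View pics/tint.png

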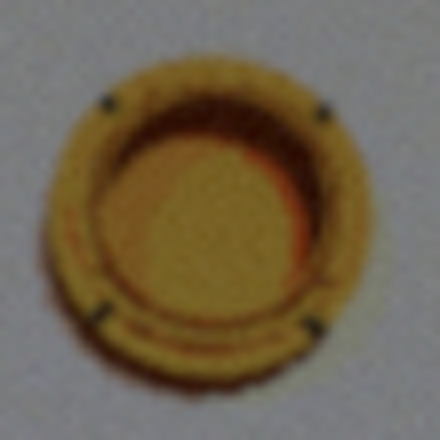

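View pics/tins.png

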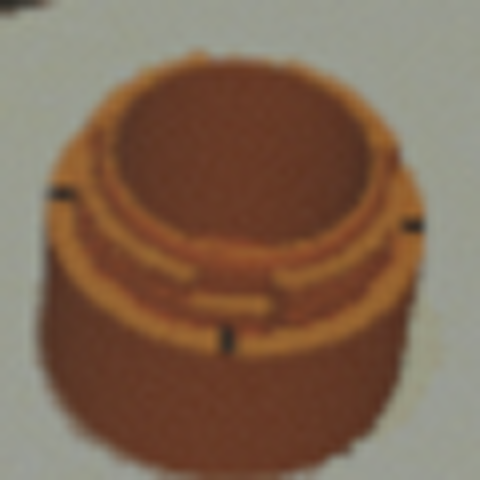

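View pics/lidt.png

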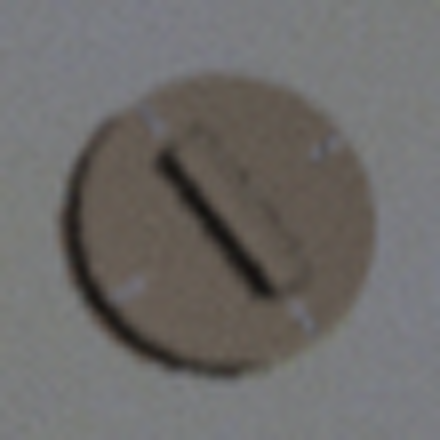

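```bash
cat > tin.py <<'E'
from see import *
def dark(f,uv,r=3):
    g=cv2.cvtColor(f,cv2.COLOR_BGR2GRAY).astype(float); 
    x0,y0=int(round(uv[0])),int(round(uv[1])); p=g[y0-r:y0+r+1,x0-r:x0+r+1]
    w=np.clip(np.median(p)*0.75-p,0,None); yy,xx=np.mgrid[y0-r:y0+r+1,x0-r:x0+r+1]
    return np.array([(w*xx).sum(),(w*yy).sum()])/w.sum()
E
python3 - <<'E'
from tin import *
np.set_printoptions(precision=4,suppress=True)
t=cv2.imread('pics/top0.png'); s=cv2.imread('pics/side0.png')
f=lambda l,o:[((x+.5)/8-.5+o[0],(y+.5)/8-.5+o[1]) for x,y in l]
T=f([(108,103),(324,112),(101,312),(315,326)],(260,165)); S=f([(62,193),(228,340),(412,225)],(260,165))
PT=np.array([onz('top',p,.068)[:2] for p in T]); PS=np.array([onz('side',p,.068)[:2] for p in S])
print(PT,PS)
for nm,P in(('top',PT),('side',PS)):
    r=least_squares(lambda x:np.linalg.norm(P-x[:2],axis=1)-x[2],[.488,-.006,.063]).x
    a=np.degrees(np.arctan2(*(P-r[:2]).T[::-1])); print(nm,r,a, (a-72)%90)
    if nm=='top': print(P.mean(0))
# lid ticks
L=f([(151,121),(327,149),(304,314),(127,291)],(350,165)); P=np.array([onz('top',p,.029)[:2] for p in L]); c=P.mean(0)
print('lid',c,np.linalg.norm(P-c,axis=1),np.degrees(np.arctan2(*(P-c).T[::-1])))
print(np.linalg.norm(P[0]-P[2]),np.linalg.norm(P[1]-P[3]))
E
```

```text
[[ 0.5437  0.036 ]
 [ 0.5419 -0.0537]
 [ 0.4561  0.0373]
 [ 0.4523 -0.0507]] [[ 0.5415  0.0357]
 [ 0.4544  0.038 ]
 [ 0.4518 -0.0491]]
top [ 0.4989 -0.0083  0.0628] [  44.6713  -46.523   133.2001 -137.6935] [62.6713 61.477  61.2001 60.3065]
[ 0.4985 -0.0077]
side [ 0.4969 -0.0069  0.0617] [  43.621   133.3958 -136.9059] [61.621  61.3958 61.0941]
lid [ 0.5097 -0.3217] [0.052  0.0531 0.0511 0.0537] [  37.4561  -54.3875 -141.8161  126.6408]
0.10314530856308478 0.10682588290016384
```

Tin centre comes out at about (0.498, -0.007) with yaw about 61.3° (mod 90), and the two views agree. The lid is at about (0.510, -0.322) with its bar at 37°. First plug now.

```bash
cat > act.py <<'E'
from tin import *
TIN=np.array([.4977,-.0073]); TY=61.3; TR=0.0726
def at(x,y,tipz): return [float(x),float(y),float(tipz+TR)]
def rot(yaw): return [180,0,float((yaw+180)%360-180)]
def st(m=''):
    o=robot.observe(); print(m,'t%.1f'%o['time'],'pos',np.round(o['tool_pos'],4),'rot',np.round(o['tcp_rot'],1),'F',np.round(o['ft_force'],1),'w%.4f'%o['gripper_width'],'q6 %.0f'%o['q'][5],flush=True); return o
def pick(x,y,ang,tipz=.017,up=.17):
    robot.set_gripper(.042)
    robot.move_pose(at(x,y,.09),rot(ang)); 
    robot.line_to(at(x,y,.04),vel=.2); g=robot.line_to(at(x,y,tipz),vel=.05,guard=12); o=st('down guard %s'%g)
    robot.set_gripper(.0); o=st('grip'); 
    robot.line_to(at(x,y,up),vel=.25); return st('up')['gripper_width']
def drop(off,ang,tipz,op=.030):
    # off along the jaw direction (tool y)
    j=np.array([np.sin(np.radians(ang)),-np.cos(np.radians(ang))]); c=TIN+off*j
    robot.move_pose(at(*c,.17),rot(ang)); robot.line_to(at(*c,tipz),vel=.15,guard=15); st('in')
    robot.set_gripper(op); robot.line_to(at(*c,.17),vel=.25); st('out')
def look(nm):
    t=robot.grab_frame('top');s=robot.grab_frame('side')
    cv2.imwrite(f'pics/{nm}_t.png',t);cv2.imwrite(f'pics/{nm}_s.png',s); return t,s
E
python3 - <<'E'
from act import *
w=pick(.5175,.2115,103+180)
look('p1')
E
```

```text
down guard False t4.7 pos [0.5174 0.2115 0.0895] rot [180.   0. -77.] F [-0.7 -0.2  0.2] w0.0420 q6 -94
grip t5.0 pos [0.5179 0.2116 0.0902] rot [-179.9   -0.   -77. ] F [-0.6  0.6  3.7] w0.0202 q6 -94
up t5.8 pos [0.517  0.2114 0.2409] rot [179.9   0.  -77. ] F [-0.7  0.  -0.7] w0.0203 q6 -94
```

View pics/p1_s.png

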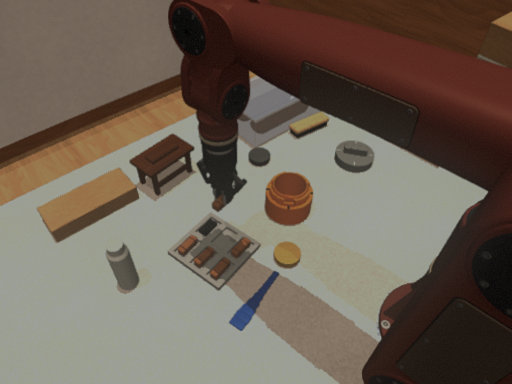

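Side view: the plug is held between the fingers at (218,200), and the pocket it came from is empty. I'll drop it into the tin and look.

```bash
python3 - <<'E'
from act import *
drop(.012,103+180,.036)
robot.move_pose(at(.5,.25,.17),rot(103+180))
t,s=look('p2')
cv2.imwrite('pics/p2c.png',np.hstack([cv2.resize(t[150:225,180:320],(560,300),interpolation=cv2.INTER_CUBIC)]))
cv2.imwrite('pics/p2d.png',cv2.resize(s[165:225,260:320],None,fx=8,fy=8,interpolation=cv2.INTER_CUBIC))
E
```

```text
in t7.5 pos [ 0.4863 -0.0091  0.1259] rot [-179.9    0.   -76.9] F [4.3 0.2 2. ] w0.0200 q6 -120
out t8.4 pos [ 0.4861 -0.0094  0.2417] rot [ 1.799e+02  1.000e-01 -7.690e+01] F [0.2 0.8 0. ] w0.0299 q6 -120
```

View pics/p2_t.png

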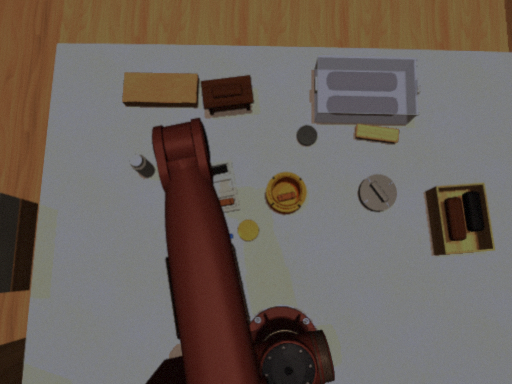

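View pics/p2d.png

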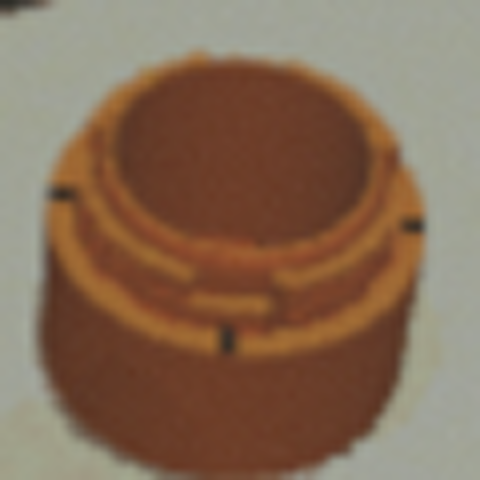

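The plug lies flat in the tin, at top-view px (285,197). The guard stopped at tip z of about 0.053, so an offset finger probably touched the rim. I'll release higher from now on. Next I'll run the remaining plugs, re-measuring in the side view before each pick.

```bash
cat > nxt.py <<'E'
from act import *
import sys
def seen():
    s=robot.grab_frame('side'); cv2.imwrite('pics/last_s.png',s)
    P=plugs('side',s,100,300,roi=(120,170,258,310))
    P=[(p[0]+[.0008,-.0015],p[1],p[2]) for p in P]
    for p in P: print(np.round(p[0],4),round(p[1],1),p[2])
    return P
def one(off,ang,tipz,op=.034):
    P=seen(); P.sort(key=lambda p:np.hypot(*(p[0]-TIN)))
    p=P[0]
    if abs(p[1]-103)>8 or not 130<p[2]<200: print('check'); return False
    w=pick(p[0][0],p[0][1],p[1]+180)
    if w<.017: print('missed'); return False
    drop(off,ang,tipz,op); return True
E
python3 - <<'E'
from nxt import *
robot.move_pose(at(*TIN,.17),rot(283))
if one(-.010,283,.058): seen()
t,s=look('p3')
E
```

```text
[0.8108 0.3383] 114.3 197
[0.5586 0.3015] 104.6 152
[0.4633 0.1983] 103.4 169
[0.5011 0.2893] 101.2 168
[0.4468 0.2784] 104.6 179
down guard False t12.8 pos [0.4631 0.1984 0.0895] rot [180.    0.  -76.6] F [-0.5  0.2 -0.2] w0.0417 q6 -95
grip t13.1 pos [0.4637 0.1984 0.0902] rot [-179.9   -0.   -76.6] F [-0.4 -0.4  4.5] w0.0201 q6 -95
up t13.8 pos [0.4628 0.1982 0.241 ] rot [179.9   0.  -76.6] F [ 0.4 -0.5 -1. ] w0.0201 q6 -95
in t15.6 pos [ 0.5079 -0.0049  0.1315] rot [-179.9   -0.   -77. ] F [ 0.1 -0.1  1. ] w0.0200 q6 -118
out t16.5 pos [ 0.5076 -0.0052  0.243 ] rot [-180.   -0.  -77.] F [ 0.1 -0.2 -0.6] w0.0342 q6 -118
[0.8109 0.3383] 114.6 197
[0.5585 0.3015] 104.1 151
[0.5014 0.2892] 100.6 166
[0.4467 0.2786] 105.0 180
```

View pics/p3_s.png

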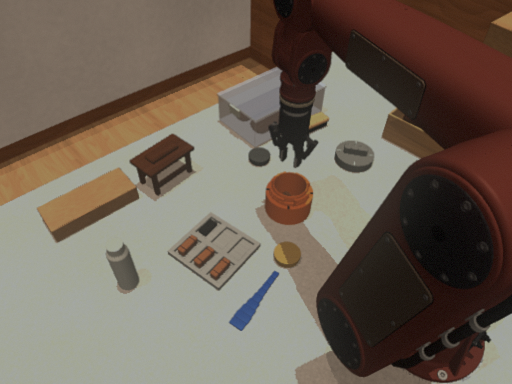

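Side view: the second plug has left the tray, three remain at (188,245), (204,257) and (220,268), and the tin is intact at (289,197). On to the next two, laid crosswise.

```bash
python3 - <<'E'
from nxt import *
if one(.010,193,.068) and one(-.010,193,.070):
    seen()
    robot.move_pose(at(.5,.25,.17),rot(283))
t,s=look('p4')
cv2.imwrite('pics/p4c.png',cv2.resize(t[165:220,260:315],None,fx=8,fy=8,interpolation=cv2.INTER_CUBIC))
E
```

```text
[0.8106 0.3384] 114.1 200
[0.5586 0.3016] 104.3 149
[0.5012 0.2893] 101.0 169
[0.4468 0.2784] 104.6 179
down guard False t19.1 pos [0.4467 0.2785 0.0895] rot [180.   -0.  -75.3] F [-0.6 -0.1 -0.4] w0.0422 q6 -87
grip t19.4 pos [0.4472 0.2786 0.0902] rot [-179.9    0.   -75.3] F [-0.7  0.   4.9] w0.0200 q6 -87
up t20.1 pos [0.4463 0.2783 0.241 ] rot [179.9  -0.  -75.4] F [-0.1  0.1 -1.6] w0.0197 q6 -87
in t22.1 pos [0.4959 0.0026 0.1415] rot [-1.80e+02  1.00e-01 -1.67e+02] F [-1.   1.1  0.1] w0.0203 q6 -28
out t22.9 pos [0.4957 0.0023 0.2432] rot [-1.80e+02  1.00e-01 -1.67e+02] F [ 0.1 -0.1 -0.2] w0.0342 q6 -28
[0.8109 0.3383] 115.1 202
[0.5584 0.3019] 105.0 151
[0.501  0.2894] 101.7 169
down guard False t25.4 pos [0.5009 0.2894 0.0895] rot [180.   -0.  -78.3] F [0.3 0.1 0.1] w0.0421 q6 -85
grip t25.7 pos [0.5015 0.2896 0.0903] rot [-179.9    0.   -78.3] F [ 0.  -0.9  4. ] w0.0201 q6 -85
up t26.4 pos [0.5005 0.2892 0.2409] rot [179.9  -0.  -78.3] F [ 0.8  0.2 -1.2] w0.0202 q6 -85
in t28.4 pos [ 0.5004 -0.0169  0.1435] rot [-1.80e+02  1.00e-01 -1.67e+02] F [ 0.8 -0.8  0.4] w0.0199 q6 -30
out t29.3 pos [ 0.5002 -0.0172  0.2432] rot [-1.80e+02  1.00e-01 -1.67e+02] F [-0.4 -0.6 -0.2] w0.0342 q6 -30
[0.8109 0.3382] 113.8 199
[0.5587 0.3012] 103.6 148
```

View pics/p4c.png

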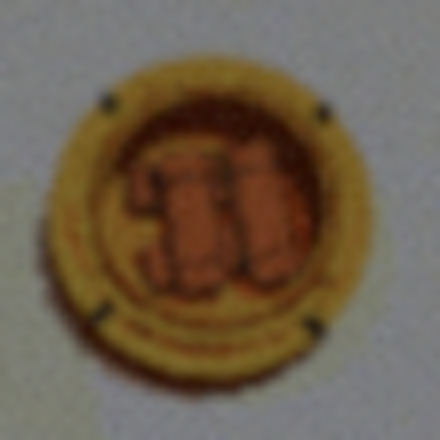

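View pics/p4_s.png

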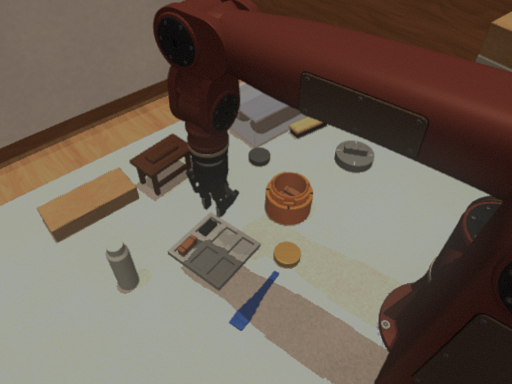

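The tin holds two plugs below and two across them, as planned. I'll drop the fifth on top, then re-measure the lid.

```bash
python3 - <<'E'
from nxt import *
if one(0,283,.070): 
    robot.set_gripper(.085)
    robot.move_pose(at(.5,.22,.2),rot(283))
t,s=look('p5')
cv2.imwrite('pics/p5c.png',np.hstack([cv2.resize(x,None,fx=7,fy=7,interpolation=cv2.INTER_CUBIC) for x in (t[165:220,260:315],t[165:220,350:405])]))
cv2.imwrite('pics/p5d.png',cv2.resize(s[120:220,260:400],None,fx=5.5,fy=5.5,interpolation=cv2.INTER_CUBIC))
E
```

```text
[0.8105 0.3384] 114.5 198
[0.5584 0.3021] 105.9 152
down guard False t32.3 pos [0.5583 0.3021 0.0895] rot [180.   -0.  -74.1] F [-0.4  0.2  0.5] w0.0422 q6 -89
grip t32.6 pos [0.5588 0.3022 0.0903] rot [-179.9    0.   -74.1] F [-0.1  0.2  3.1] w0.0198 q6 -89
up t33.4 pos [0.5579 0.3019 0.2408] rot [179.9  -0.  -74.1] F [-0.5  0.1 -0.4] w0.0199 q6 -89
in t35.4 pos [ 0.4982 -0.0072  0.1435] rot [-179.9   -0.   -77. ] F [-0.1  1.   0. ] w0.0201 q6 -119
out t36.2 pos [ 0.498  -0.0074  0.2432] rot [-179.9   -0.   -77. ] F [-0.  -0.3 -0.6] w0.0340 q6 -119
```

View pics/p5c.png

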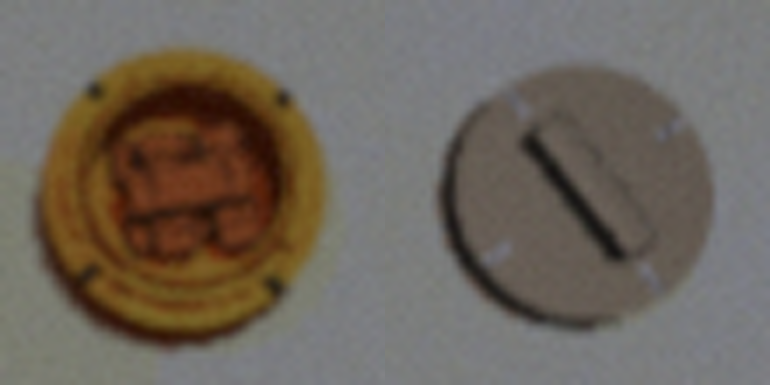

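View pics/p5d.png

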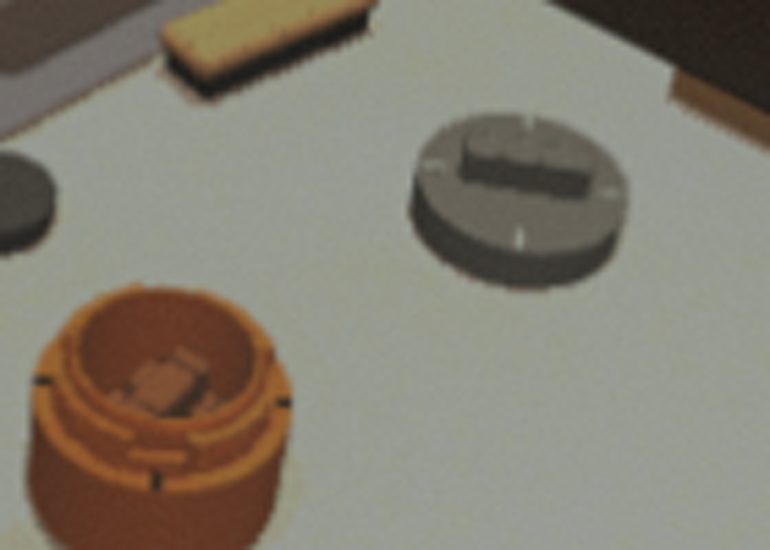

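View pics/p5_s.png

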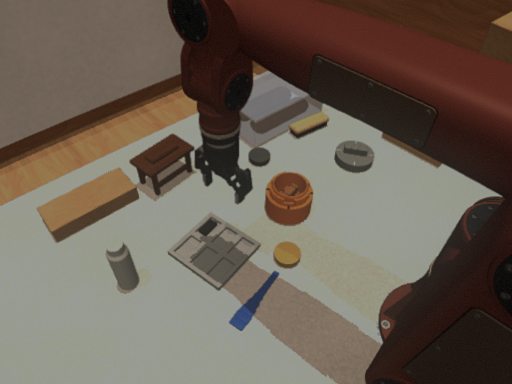

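All five plugs are in the tin below the rim, and the tray holds only the black pad at (207,228). The lid is undisturbed. I'll triangulate the lid's four ticks: top crop (515,103),(668,130),(652,275),(498,252); side crop (432,165),(530,124),(612,192),(520,238).

```bash
python3 - <<'E'
from act import *
np.set_printoptions(precision=4,suppress=True)
T=[((x-385+.5)/7-.5+350,(y+.5)/7-.5+165) for x,y in[(515,103),(668,130),(652,275),(498,252)]]
S=[((x+.5)/5.5-.5+260,(y+.5)/5.5-.5+120) for x,y in[(432,165),(530,124),(612,192),(520,238)]]
for n,L in(('top',T),('side',S)):
    P=np.array([onz(n,p,.029)[:2] for p in L]);c=P.mean(0)
    a=np.degrees(np.arctan2(*(P-c).T[::-1])); print(n,c,np.linalg.norm(P-c,axis=1),a,a%90)
print(robot.ik(at(.511,-.321,.15),rot(37)),robot.ik(at(.511,-.321,.15),rot(217)))
E
```

```text
top [ 0.5104 -0.3214] [0.0531 0.0518 0.0522 0.0524] [  37.6117  -54.0709 -141.6998  126.8886] [37.6117 35.9291 38.3002 36.8886]
side [ 0.5091 -0.3212] [0.0545 0.0524 0.0524 0.0529] [  37.78    -54.6661 -141.7135  127.5551] [37.78   35.3339 38.2865 37.5551]
[-44.5378   6.5424  -2.2525  81.205    0.      98.4622] [-44.5378   6.5424  -2.2525  81.205    0.     -81.5378]
```

```bash
python3 - <<'E'
from act import *
x,y,a=.5098,-.3213,217.2
robot.set_gripper(.06)
robot.move_pose(at(x,y,.12),rot(a)); robot.line_to(at(x,y,.06),vel=.2)
g=robot.line_to(at(x,y,.034),vel=.05,guard=10); st('down %s'%g)
robot.set_gripper(0); robot.pause(.2); st('grip')
robot.line_to(at(x,y,.16),vel=.15); st('up')
robot.move_pose(at(*TIN,.19),rot(TY+30-90+180)); st('over')
t,s=look('l1')
cv2.imwrite('pics/l1c.png',cv2.resize(s[100:230,220:350],None,fx=4.5,fy=4.5,interpolation=cv2.INTER_CUBIC))
E
```

```text
down False t41.3 pos [ 0.5098 -0.3213  0.1066] rot [ 180.    -0.  -142.8] F [-0.2  0.2 -0.1] w0.0601 q6 -82
grip t41.9 pos [ 0.51   -0.3215  0.1071] rot [-180.     0.  -142.8] F [0.1 0.7 5.1] w0.0187 q6 -82
up t42.9 pos [ 0.5094 -0.3209  0.2312] rot [ 179.9   -0.  -142.8] F [ 0.5 -0.4 -2. ] w0.0187 q6 -82
over t44.1 pos [ 0.4978 -0.0079  0.2622] rot [-180.    -0.  -178.7] F [ 0.1  0.2 -1.1] w0.0190 q6 -17
```

View pics/l1_t.png

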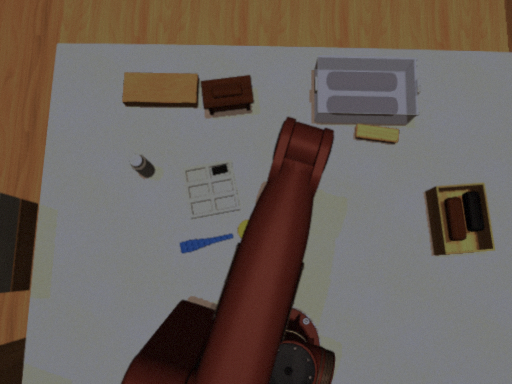

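View pics/l1c.png

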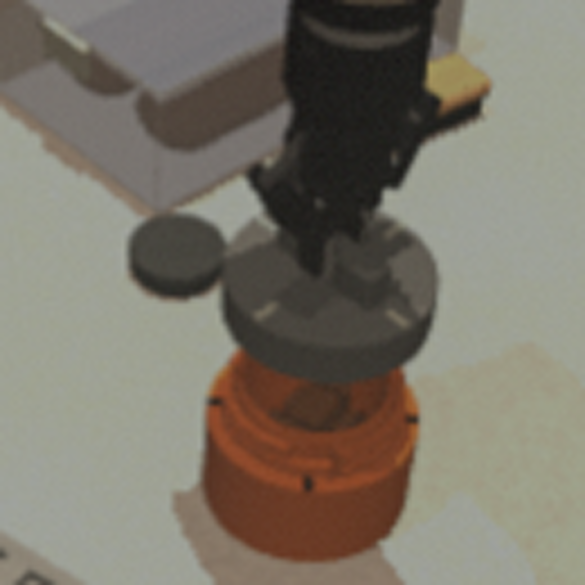

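Side view: the lid is held level above the tin, its silhouette spanning crop x 222 to 438 with its bottom at y 381. I'll compare that with the circles projected from the commanded pose.

```bash
python3 - <<'E'
from act import *
def ext(c,r,zs):
    a=np.radians(np.arange(360)); P=np.array([proj('side',[c[0]+r*np.cos(x),c[1]+r*np.sin(x),z]) for z in zs for x in a])
    return (P.min(0)-[220,100])*4.5, (P.max(0)-[220,100])*4.5
z=.2622-.1071
print('lid pred',ext((.4978,-.0079),.063,(z,z+.029)))
print('tin pred',ext(TIN,.067,(0,.068)))
s=cv2.imread('pics/l1_s.png'); h=hsv(s)
# tin body rows
g=cv2.cvtColor(cv2.GaussianBlur(s,(3,3),0),cv2.COLOR_BGR2GRAY).astype(int)
m=(h[...,1]>110)&(h[...,0]<16); m[:185]=0; m[:,:255]=0; m[:,325:]=0
ys,xs=np.nonzero(m); print('tin meas',(xs.min()-.5-220+.5)*4.5,(xs.max()+.5-220+.5)*4.5,(ys.max()+.5-100+.5)*4.5)
for y in (158,162,166): print(y,g[y,262:325].tolist())
E
```

```text
lid pred (array([217.00721741, 198.48558044]), array([436.31984742, 381.86443082]))
tin pred (array([199.59739579, 331.71637235]), array([417.69978116, 558.43113917]))
tin meas 207.0 418.5 562.5
158 [70, 70, 70, 70, 70, 66, 63, 64, 68, 70, 70, 70, 69, 69, 69, 69, 70, 69, 69, 69, 70, 69, 67, 61, 49, 39, 35, 34, 35, 43, 55, 61, 57, 54, 57, 59, 61, 62, 61, 60, 60, 60, 61, 65, 75, 85, 90, 91, 91, 90, 90, 90, 90, 95, 115, 142, 156, 159, 158, 159, 159, 159, 159]
162 [54, 50, 47, 45, 48, 59, 72, 73, 69, 69, 70, 70, 70, 70, 70, 70, 70, 70, 69, 69, 69, 68, 66, 63, 62, 61, 59, 57, 56, 59, 59, 55, 52, 50, 51, 52, 53, 55, 57, 60, 61, 59, 55, 54, 59, 68, 77, 85, 90, 91, 90, 91, 91, 91, 100, 123, 147, 157, 159, 159, 158, 159, 159]
166 [115, 127, 134, 142, 151, 152, 132, 94, 63, 58, 65, 69, 70, 70, 70, 69, 70, 73, 73, 69, 64, 61, 60, 60, 60, 60, 60, 60, 60, 60, 61, 63, 64, 65, 64, 61, 57, 54, 53, 54, 53, 52, 54, 59, 64, 66, 66, 66, 71, 82, 89, 91, 91, 90, 103, 134, 155, 159, 158, 158, 158, 158, 158]
```

Relative lid-to-tin offset agrees within about 0.5 mm, so I'll set it down.

```bash
python3 - <<'E'
from act import *
robot.line_to([*TIN,.215],vel=.1); st()
g=robot.line_to([*TIN,.1945],vel=.03,guard=10); st('g %s'%g)
robot.set_gripper(.04); robot.pause(.4); st('rel')
t,s=look('l2')
cv2.imwrite('pics/l2c.png',cv2.resize(s[100:230,220:350],None,fx=4.5,fy=4.5,interpolation=cv2.INTER_CUBIC))
E
```

```text
t44.8 pos [ 0.4978 -0.0074  0.2152] rot [-180.     0.  -178.7] F [ 0.   0.8 -1.2] w0.0184 q6 -17
g True t45.4 pos [ 0.4975 -0.0072  0.196 ] rot [ 180.    -0.  -178.7] F [-1.1 -0.8  4.1] w0.0189 q6 -17
rel t46.2 pos [ 0.4971 -0.0071  0.1952] rot [ 1.800e+02 -1.000e-01 -1.787e+02] F [-0.1  0.5  0.7] w0.0401 q6 -17
```

View pics/l2c.png

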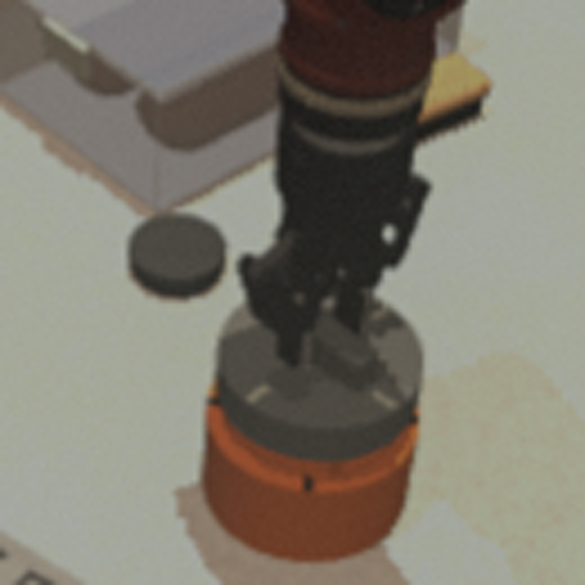

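Contact came at TCP z = 0.196, exactly the expected ridge height, and the lid looks level. Next: regrip, turn anticlockwise 42°, and lower into the starts.

```bash
python3 - <<'E'
from act import *
robot.set_gripper(0); st('regrip')
p=[*TIN,.1965]
a0=TY+30+90
for d in (14,28,42): robot.line_to(p,vel=.1,rotation=rot(a0+d)); st('turn %d'%d)
g=robot.line_to([*TIN,.1845],vel=.03,guard=10); st('lower %s'%g)
robot.set_gripper(.04); robot.pause(.4); st('rel')
t,s=look('l3')
cv2.imwrite('pics/l3c.png',cv2.resize(s[100:230,220:350],None,fx=4.5,fy=4.5,interpolation=cv2.INTER_CUBIC))
E
```

```text
regrip t46.6 pos [ 0.4972 -0.0072  0.1955] rot [ 1.800e+02 -1.000e-01 -1.787e+02] F [0.1 0.4 3. ] w0.0183 q6 -17
turn 14 t47.0 pos [ 0.4975 -0.0072  0.1962] rot [ 180.    -0.  -164.9] F [ 0.   0.  -2.3] w0.0184 q6 -31
turn 28 t47.4 pos [ 0.4975 -0.0073  0.1963] rot [ 180.   -0. -151.] F [-0.6 -0.3 -1.7] w0.0186 q6 -45
turn 42 t47.8 pos [ 0.4977 -0.0073  0.1965] rot [-180.   -0. -137.] F [ 0.1  0.9 -2. ] w0.0187 q6 -59
lower True t48.2 pos [ 0.4975 -0.0072  0.1845] rot [ 180.    -0.  -136.8] F [-1.3  0.5  5.1] w0.0188 q6 -59
rel t48.9 pos [ 0.497  -0.007   0.1839] rot [ 179.9   -0.  -136.7] F [-0.5  0.5  0. ] w0.0402 q6 -59
```

View pics/l3c.png

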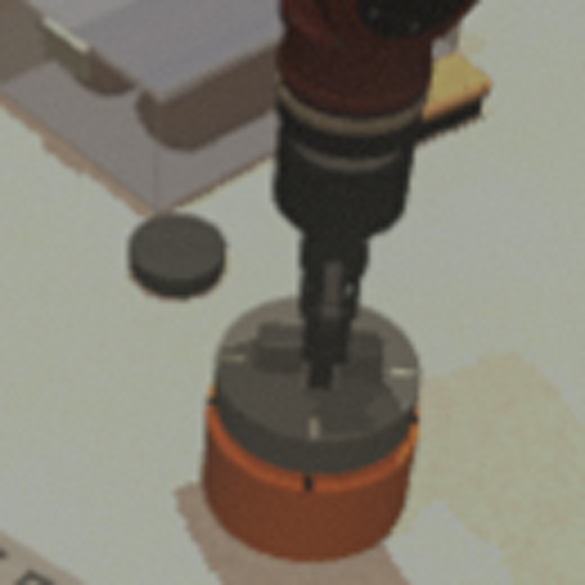

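The lid dropped level and its white ticks line up with the black ones. Next I'll screw clockwise with a following descent, relaxing the grip between steps.

```bash
python3 - <<'E'
from act import *
a0=TY+72+90; z=.1848
robot.set_gripper(0); st('regrip')
for i in range(1,5):
    g=robot.line_to([*TIN,z-.0012*i],vel=.05,rotation=rot(a0-15.5*i),guard=30); st('step %d %s'%(i,g))
    if g: break
    if i<4: robot.set_gripper(.03); robot.set_gripper(0); st('  rg')
E
```

```text
regrip t49.3 pos [ 0.4971 -0.0069  0.1841] rot [ 179.9   -0.  -136.7] F [0.2 0.4 1.6] w0.0186 q6 -59
step 1 False t49.8 pos [ 0.4974 -0.0069  0.184 ] rot [ 179.9    0.  -152.2] F [-3.4  4.   7.5] w0.0190 q6 -44
  rg t50.3 pos [ 0.4975 -0.007   0.1838] rot [ 180.     0.  -152.2] F [-2.5  3.2  4.2] w0.0189 q6 -44
step 2 False t50.7 pos [ 0.4977 -0.0071  0.1823] rot [ 180.     0.  -167.5] F [-0.5  3.6  1.6] w0.0189 q6 -28
  rg t51.2 pos [ 0.4978 -0.0071  0.1826] rot [ 180.     0.  -167.7] F [-0.5  3.2  3.6] w0.0184 q6 -28
step 3 False t51.6 pos [ 0.4971 -0.0068  0.1809] rot [ 1.799e+02 -1.000e-01  1.768e+02] F [-2.4  5.2  2.2] w0.0189 q6 -13
  rg t52.1 pos [ 0.4978 -0.0069  0.1815] rot [179.9   0.  176.8] F [-0.1  4.   3.6] w0.0188 q6 -13
step 4 False t52.5 pos [ 0.4976 -0.0074  0.18  ] rot [-180.    -0.   161.5] F [-0.3  1.6  0.9] w0.0186 q6 3
```

```bash
python3 - <<'E'
from act import *
for y in (159.5,157.5,155.5,153.5):
    robot.line_to([*TIN,.1795],vel=.05,rotation=rot(y),guard=30); o=st('y %.1f'%y); print(' torque',np.round(o['torque'],2))
    if abs(o['torque'][2])>2.5: break
robot.set_gripper(.045); robot.pause(.3); st('rel')
robot.line_to([*TIN,.26],vel=.2)
robot.move_pose(at(.5,.22,.22),rot(283)); st()
t,s=look('l4')
cv2.imwrite('pics/l4c.png',cv2.resize(s[100:230,220:350],None,fx=4.5,fy=4.5,interpolation=cv2.INTER_CUBIC))
cv2.imwrite('pics/l4d.png',cv2.resize(t[165:220,260:315],None,fx=8,fy=8,interpolation=cv2.INTER_CUBIC))
E
```

```text
y 159.5 t52.8 pos [ 0.4979 -0.0071  0.1799] rot [180.    0.  159.7] F [-0.5  4.5  5.4] w0.0185 q6 4
 torque [0.68 0.17 0.47]
y 157.5 t53.0 pos [ 0.4978 -0.0067  0.18  ] rot [179.9   0.  157.8] F [-2.1  5.5  7.2] w0.0185 q6 6
 torque [1.21 0.4  1.47]
y 155.5 t53.3 pos [ 0.4974 -0.0065  0.18  ] rot [ 1.799e+02 -1.000e-01  1.558e+02] F [-4.3  7.   9. ] w0.0183 q6 8
 torque [1.44 0.94 1.44]
y 153.5 t53.5 pos [ 0.4974 -0.0063  0.18  ] rot [ 1.799e+02 -1.000e-01  1.539e+02] F [-3.9  7.5  9. ] w0.0186 q6 10
 torque [1.5  1.02 2.32]
rel t54.2 pos [ 0.4977 -0.0074  0.1795] rot [-180.    -0.   153.5] F [ 0.6 -0.3 -0.1] w0.0451 q6 11
 t56.4 pos [0.4999 0.2197 0.292 ] rot [179.9  -0.  -77.1] F [-0.2  0.6  0.5] w0.0452 q6 -93
```

View pics/l4c.png

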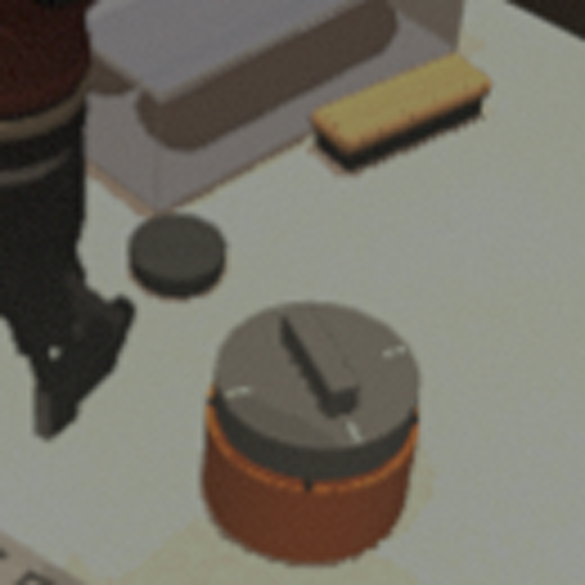

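View pics/l4d.png

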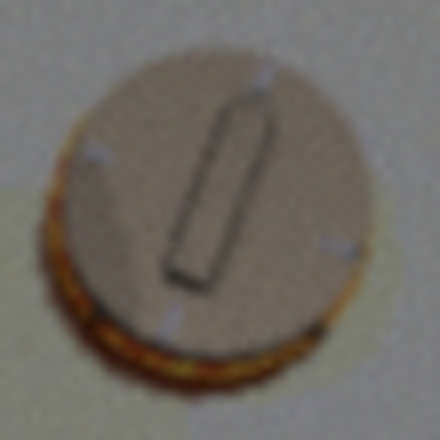

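View pics/l4_t.png

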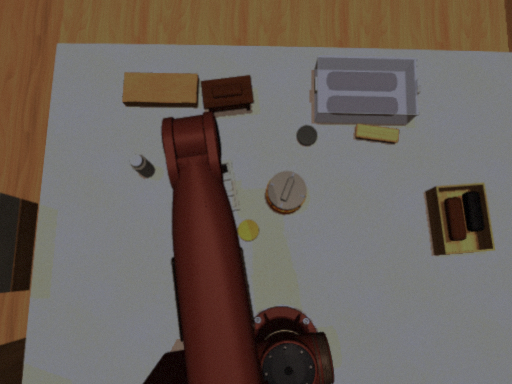

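```bash
python3 - <<'E'
from act import *
np.set_printoptions(precision=4,suppress=True)
T=[((x+.5)/8-.5+260,(y+.5)/8-.5+165) for x,y in[(265,80),(98,153),(173,318),(342,247)]]
S=[((x+.5)/4.5-.5+220,(y+.5)/4.5-.5+100) for x,y in[(238,392),(354,430),(395,351)]]
P=np.array([onz('top',p,.102)[:2] for p in T]);c=P.mean(0); a=np.degrees(np.arctan2(*(P-c).T[::-1]))
print(c,np.linalg.norm(P-c,axis=1),a,(a-TY)%90)
Q=np.array([onz('side',p,.102)[:2] for p in S]);a=np.degrees(np.arctan2(*(Q-TIN).T[::-1])); print(Q,np.linalg.norm(Q-TIN,axis=1),(a-TY)%90)
for i,j in((1,0),(2,1),(3,2)): print(two(T[i],S[j]))
E
```

```text
[ 0.4985 -0.0088] [0.0526 0.0525 0.0521 0.0529] [ -19.8438   70.1868  159.722  -110.3875] [8.8562 8.8868 8.422  8.3125]
[[ 0.5149  0.0425]
 [ 0.4479  0.0102]
 [ 0.4791 -0.0566]] [0.0527 0.0528 0.0527] [9.5985 9.3783 7.9769]
(array([0.5168, 0.0406, 0.0992]), np.float64(5.897826261984089e-05))
(array([0.4495, 0.0089, 0.0999]), np.float64(0.0009444500616809739))
(array([ 0.4805, -0.0586,  0.0996]), np.float64(0.00014668395626415168))
```

The lid is at about 8.8° relative to the tin, which is the stop at about 9°. It is centred within 2 mm and the tick heights are equal. Handing in.

```bash
python3 - <<'E'
from act import *
robot.pause(.5); st(); robot.job_done()
E
```

```text
t57.0 pos [0.5    0.22   0.2926] rot [-180.    0.  -77.] F [-0.4 -0.3  0.1] w0.0450 q6 -93
the job is handed in; nothing more can be done
```

I moved all five cedar plugs into the tin and screwed its lid down to the stop. I handed the job in at about 57 s of the 208 s allowed; the hand-in gave no verdict.

**What I did:** I stacked the plugs two, then two crosswise, then one on top. I set the lid on the ridges (contact at the expected height), turned it back 42° and lowered it into the thread starts. Then I turned it clockwise about 63° to the stop. The tightening torque had risen to about 2.3 N·m when I let go.

**Last checks:**
- **Lid angle:** it is about 8.8° from the tin, against an expected end of about 9°.
- **Lid position:** it is level and centred within about 2 mm.
- **Plugs and pad:** all five plugs were below the rim before closing, and the heel pad was still in its pocket.
- **Bystanders:** they look unmoved in the pictures, but I did not measure them.

**What disagreed:**
- **Lid height:** triangulating the lid's ticks put its disc top at about 99.5 mm, while fully home should be 102 mm. I put this down to camera calibration error. The gripper's height agreed with fully down to within about 0.5 mm.
- **First plug:** the force guard stopped its lowering early, probably a finger touching the rim. It was released there and landed correctly, and I released the rest from higher.

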